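# Draw a long carton out of a half-lidded storage box and hold it up for labelling

### The job

Take the long slim carton out of the low clear storage box: half of the split lid is shut over it and stays shut, so tilt the carton and draw it out slantwise through the open half without lifting or shoving the box. Then hold it up level over the middle of the cutting mat, about 10 to 20 cm above it, ready for its label, and finish still holding it there, still. Leave the other things in the box in it, and everything else on the bench where it is.

Things in the scene. Friction and masses are not known exactly. Their poses are not given: they have to be found in the camera images.
- storage_box: low clear storage box, loose, about 1.4 kg; outside 432 (x) x 240 (y) mm, rim 80 mm high with an 8 mm outer flange, walls and floor 4 mm. Origin: centre of underside, z up. Split lid hinged across the middle: the -x half is shut, the other leaf folded back on top of it (top at 91 mm); the lid stays so. The +x half is open: clear opening x +4 to +212, y -116 to +116 mm. A blue handle on each end
- lid_edge (a point): middle of the edge of the shut lid half (with its hinge), where the opening begins, at the lid's underside, 80 mm above the bench; 76 mm are free between box floor and lid. The blue handle clipped over the far end of the shut half rises to 102 mm
- open_end (a point): middle of the inner top edge of the end wall of the open half, 80 mm above the bench; the direction from lid_edge to it is the box's +x
- long_carton: long slim closed carton, brown cardboard, rigid, 300 (x) x 34 (y) x 34 (z) mm, 90 to 180 g, centre of mass at its middle. Lies flat on the box floor roughly along the box's length, +x end in the open half, -x end under the shut lid; longer than the opening. Origin: centre of its underside, z up at the start. At least 25 mm free either side of it in the open half
- carton_mid (a point): centre of the long carton's volume, 17 mm above its underside
- carton_end_a (a point): centre of the long carton's end face at its +x end (starts in the open half of the box)
- carton_end_b (a point): centre of the long carton's end face at its -x end (starts under the shut lid)
- short_carton: short carton of the same board, 110 x 34 x 34 mm, lying in the open half of the box along its +y wall; origin: centre of its underside. Stays in the box
- spare_tape: roll of brown parcel tape lying flat in the box under the shut lid, 76 mm across, 48 mm high; origin: centre of its underside. Stays in the box
- cutting_mat: flat grey cutting mat with a white grid, fixed on the bench, 300 (its x) x 200 (y) x 3 mm; origin: centre of its underside, at bench height
- tape_roll: roll of brown parcel tape lying flat on the bench, 90 mm across, 48 mm high; origin: centre of its underside. Leave alone
- box_cutter: black box cutter with a steel nose, about 145 mm long, 22 mm wide and 20 mm high, lying on the bench; origin: on its underside near the middle. Leave alone
- tape_gun: steel hand tape dispenser with a roll in it and black handle, about 210 mm long, 105 mm high; origin: middle of its underside. Leave alone
- flask_a: upright steel flask, 66 mm across, 178 mm high; origin: centre of its foot. Leave alone
- flask_b: second upright steel flask of the same size; origin: centre of its foot. Leave alone
- parcel: closed brown parcel 160 x 120 x 70 mm; origin: centre of its underside. Leave alone
Not all that is in view belongs to the job. What is meant by the short_carton is not blue or yellow, and is the smaller of those in its own colour.

How it is judged:
On the way, in this order (a step that is already met when the one before it is completed fails the run):
1. the long carton, held, slopes through the open half: its leading end above the rim while its other end is still below the rim under the shut lid (contact force between the fingers and long_carton above 0.8 N and z of carton_end_a in the frame of storage_box above 0.095 m and z of carton_end_b in the frame of storage_box below 0.08 m and x of carton_end_b in the frame of storage_box below 0.004 m and angle between long_carton's own x axis and vertical below 1.3708 rad), for 0.1 s.
2. the whole long carton is above the rim of the box, held, and free of the box (contact force between the fingers and long_carton above 0.8 N and z of each of carton_end_a, carton_end_b in the frame of storage_box above 0.1 m and contact force between long_carton and storage_box below 0.2 N), for 0.2 s.
At the end, for the whole second after the job is handed in: Long carton gripped, still, clear of the box: middle within 60 mm of the mat centre seen from above and at most 270 mm up, both ends at least 80 mm up, level within 10 degrees. Box within 30 mm of its start, flat, short carton and spare tape roll lying in it (contact force between the fingers and long_carton above 0.8 N and horizontal distance between carton_mid and cutting_mat below 0.06 m and height (world z) of each of carton_end_a, carton_end_b above 0.08 m and height (world z) of carton_mid below 0.27 m and angle between long_carton's own x axis and vertical between 1.3958 and 1.7458 rad and linear speed of long_carton below 0.03 m/s and angular speed of long_carton below 0.2 rad/s and contact force between long_carton and storage_box below 0.2 N and distance of storage_box from where it was at the start of the episode below 0.03 m and angle between storage_box's own z axis and vertical below 0.05 rad and x of short_carton in the frame of storage_box between -0.2 and 0.2 m and y of short_carton in the frame of storage_box between -0.12 and 0.12 m and z of short_carton in the frame of storage_box between -0.01 and 0.03 m and x of spare_tape in the frame of storage_box between -0.2 and 0.2 m and y of spare_tape in the frame of storage_box between -0.12 and 0.12 m and z of spare_tape in the frame of storage_box between -0.01 and 0.03 m); the arm keeps its last pose, push and grip.
It fails at once if the storage box is shoved more than 40 mm, lifted or tipped (distance of storage_box from where it was at the start of the episode above 0.04 m or angle between storage_box's own z axis and vertical above 0.12 rad).
It fails at once if the short carton or the tape roll comes out of the box (z of any of short_carton, spare_tape in the frame of storage_box above 0.09 m).
It fails at once if something else on the bench is moved more than 30 mm or knocked over (distance of any of tape_roll, box_cutter, tape_gun, flask_a, flask_b, parcel from where it was at the start of the episode above 0.03 m or angle between any of tape_roll, box_cutter, tape_gun, flask_a, flask_b, parcel's own z axis and vertical above 0.5 rad).
It also fails if it takes over 45 s, if anything falls off the work surface, if the arm or the gripper's body presses on something with over 40 N, if the wrist force passes 120 N, or if a joint passes its speed limit or range.

### The arm

A 7-joint arm with a two-finger parallel gripper is mounted at the origin on the work surface. World frame = base frame: x ahead of the robot, y to its left, z up, the work surface at z = 0. Lengths are in m, angles in rad, forces in N, time in s.
With the tool pointing down it reaches from about 0.4 to 0.85 m from the base axis. Payload 10.4 kg.
Tool frame: the origin (TCP) lies at the very end of the fingers, on their centre line; the grasp point (between the pads) lies 19 mm behind it (manip.grip_point_offset is the distance from the TCP to the grasp point, in m); z points along the fingers, y is the line along which they close (so a half turn about z gives the same grasp; the last joint's range is limited). The gripper opens to 85 mm and grips with 20 to 120 N. Pads are 22 mm wide; open, the fingers measure 114 mm over their backs; the gripper's body (76 mm by 85 mm) begins 54 mm behind the grasp point. The pads swing forward as they close: fully open they stand 13 mm farther back than shut.
Start: joints at [1.241, 0.332, -0.065, 1.46, 0.022, 1.35, -0.088], TCP at [0.189, -0.596, 0.231] pointing down, gripper open.
Joint ranges: [-2.6, 2.6], [-0.5, 2.12], [-1.47, 1.34], [0.16, 2.42], [-1.27, 4.41], [0.06, 2.06], [-2.6, 2.6]. Speed limits (rad/s): [2.22, 2.22, 2.79, 2.79, 3.14, 3.14, 3.14].

### API

Orientations are given as a unit quaternion [x, y, z, w].
In Python, from workcell import manip gives the robot as it stands. The module is installed in compiled form; this text tells all that it offers.
- The arm moves only by the shell command python3 -m inch 'ROWS' [OPENING] [FORCE]. ROWS is JSON, a list of rows, each a list of 2 entries, a list of its own where there are three numbers: the shift along the tool's x, y, z each as a share of 0.08 m, from -1 to 1, then the turn, a rotation vector about the tool's x, y, z each as a share of 45 degrees, from -1 to 1. A call has exactly 10 rows; each row is the pose to reach, as a shift and turn from the pose commanded when the call began, along the tool's axes at that moment; what a row does not reach only later rows make up. A row lasts 1/10 s, in which the tool goes at most 50 mm and 8.59 degrees, less where a joint would pass 70% of its speed; a pose out of reach is approached as far as the arm can. A call with a number of a shift or a turn outside -1 to 1 is refused whole. A call with a gripper value outside its range is refused whole. OPENING is the opening, from 0 (shut) to 1 (fully open), set as the call begins (- or left out, the last holds). The fingers move at their own pace and stop on an object; FORCE is the grip in N (left out, the last holds). Time passes only in rows, so rows that repeat a pose let the fingers close, or fill a call up. It gives the time, the measured TCP pose, the force, the opening and the grip force at its end, in the units of the state.
- manip.get_obs(): the state, without advancing time (a new reading comes with each control period).
- manip.camera(name): name is "side" or "top"; returns the picture (480x640x3 uint8, red, green, blue); there is no depth.
- manip.camera_params(name): a dict with "fov_y" (degrees; the focal length in pixels is half the picture's height over the tangent of half this angle, whatever the lens; pixels are square), "cx", "cy" (the principal point, pixels), "camera_from_world" (4x4, takes a point from world to camera coordinates). Camera axes: x right, y up, looking along -z (the intrinsics and any distortion apply to the point x, -y, -z); pixel columns grow to the right and rows downward; lengths in m; the calibration is good to about 2 mm. A picture is of the moment at which its call begins. camera_params takes no time and is no camera call.
- manip.hand_in(): hands the job in; it is judged then, once.
The state is a dict: "clock": time; "joint_pos": joint angles; "joint_velocities": joint speeds; "tau": joint torques, N m; "position": TCP position; "ee_rot": TCP orientation; "ft_force": force on the tool from outside, world axes, zero at the start; "torque": the same for the moment, N m; "grip_width": opening from 0.0 (shut) to 1.0 (fully open); "grasp_force": force on a finger pad.
Only numpy, scipy, OpenCV 4.12 (cv2) and the standard library are available. Lean on these libraries where they do the work, as an engineer would, in place of code of your own. Each camera call takes 0.05 s, during which the arm holds its last target. There are 200 camera calls.

## Working session

There is one attempt and no reset: what is moved stays moved. The work goes in short steps, Python scripts to look and compute and a shell command to move; the robot and the scene stay as the last step left them, time stands still between calls to the robot, and variables do not carry over. Pictures are saved under pics/ and viewed, at most 10 in all, crops included, and the job is handed in when it is done.

```bash
mkdir -p pics; python3 - <<'E'
from workcell import manip
import cv2, numpy as np
for n in("top","side"):
    im=manip.camera(n); cv2.imwrite(f"pics/{n}0.png",im[:,:,::-1]); p=manip.camera_params(n)
    print(n,{k:(np.round(v,4).tolist() if k=="camera_from_world" else v) for k,v in p.items()})
o=manip.get_obs(); print({k:np.round(v,3).tolist() for k,v in o.items()}, manip.grip_point_offset)
E
```

```text
top {'fov_y': 50.708445687295566, 'cx': 315.0042988476768, 'cy': 245.5912894867093, 'camera_from_world': [[0.0081, -0.9999, -0.0082, -0.1118], [0.997, 0.0074, 0.0765, -0.5398], [-0.0765, -0.0088, 0.997, -1.3969], [0.0, 0.0, 0.0, 1.0]]}
side {'fov_y': 44.26501298695684, 'cx': 320.2158360035005, 'cy': 236.53014025533625, 'camera_from_world': [[-0.883, -0.4692, 0.01, 0.4227], [0.3142, -0.5752, 0.7553, -0.297], [-0.3486, 0.6701, 0.6553, -1.1094], [0.0, 0.0, 0.0, 1.0]]}
{'clock': 0.1, 'joint_pos': [1.241, 0.333, -0.065, 1.461, 0.022, 1.35, -0.089], 'joint_velocities': [-0.001, -0.003, -0.0, -0.003, 0.001, 0.0, 0.001], 'tau': [0.001, -62.675, 0.049, -39.243, 0.017, 0.007, -0.0], 'position': [0.189, -0.596, 0.231], 'ee_rot': [0.988, 0.153, -0.0, -0.001], 'ft_force': [-1.221, 0.846, -0.53], 'torque': [0.011, -0.028, 0.008], 'grasp_force': 0.0, 'grip_width': 0.994} 0.0187
```

View pics/top0.png

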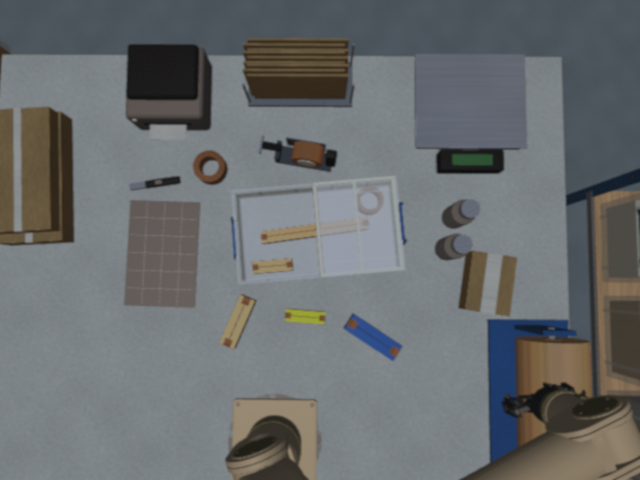

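View pics/side0.png

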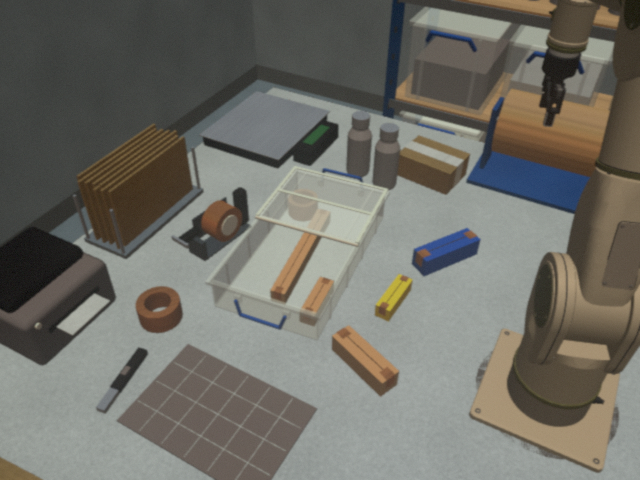

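The top view looks straight down, with image left as world +y and image up as world +x. In it:
- **Box:** corners at about (232,190), (397,177), (405,270) and (240,284), with the hinge at (315,184)-(321,278). The open half faces world +y.
- **Long carton:** from about (262,237) to (368,224).
- **Short carton:** at (272,266), inside the box.
- **Mat:** centred at about (163,253).

The side view shows the same layout.

```bash
cat > h.py <<'E'
import numpy as np, cv2
from workcell import manip
def ray(n,uv):
    p=manip.camera_params(n); f=240/np.tan(np.radians(p["fov_y"])/2); T=np.array(p["camera_from_world"])
    d=np.array([(uv[0]-p["cx"])/f,-(uv[1]-p["cy"])/f,-1]); R=T[:3,:3]
    return -R.T@T[:3,3], R.T@d
def at(n,uv,z):
    o,d=ray(n,uv); return o+d*(z-o[2])/d[2]
def proj(n,P):
    p=manip.camera_params(n); f=240/np.tan(np.radians(p["fov_y"])/2); T=np.array(p["camera_from_world"])
    c=T[:3,:3]@P+T[:3,3]; return np.array([p["cx"]+f*c[0]/-c[2], p["cy"]-f*c[1]/-c[2]])
def cartons(n,im,roi):
    hsv=cv2.cvtColor(im,cv2.COLOR_RGB2HSV); m=cv2.inRange(hsv,(5,60,60),(25,255,255))
    k=np.zeros_like(m); x0,y0,x1,y1=roi; k[y0:y1,x0:x1]=m[y0:y1,x0:x1]
    cs=cv2.findContours(k,cv2.RETR_EXTERNAL,cv2.CHAIN_APPROX_NONE)[0]
    return [cv2.boxPoints(cv2.minAreaRect(c)) for c in cs if cv2.contourArea(c)>60]
E
python3 - <<'E'
from h import *
np.set_printoptions(precision=3,suppress=True)
im=cv2.imread("pics/top0.png")[:,:,::-1].copy()
for b in cartons("top",im,(240,195,400,280)):
    print("carton box",b.tolist()); print(np.array([at("top",q,.038)for q in b])[:,:2])
mat=np.array([at("top",q,.003) for q in[(131,201),(200,203),(195,307),(125,305)]]);print("mat",mat[:,:2],mat.mean(0),np.linalg.norm(np.diff(mat,axis=0),axis=1))
bx=np.array([at("top",q,.08) for q in[(232,190),(397,177),(405,270),(240,284)]]);print("box",bx[:,:2],bx.mean(0),np.linalg.norm(np.diff(bx,axis=0),axis=1))
for q in[(315,184),(321,278)]:print("hinge",at("top",q,.085))
print("far end carton",at("top",(368,224),.038))
g=cv2.resize(im[165:295,220:420],None,fx=4,fy=4,interpolation=cv2.INTER_CUBIC);cv2.imwrite("pics/crop1.png",g[:,:,::-1])
E
```

```text
carton box [[252.30345153808594, 261.64141845703125], [290.86895751953125, 258.4276123046875], [291.79998779296875, 269.60003662109375], [253.2344970703125, 272.8138427734375]]
[[ 0.494  0.065]
 [ 0.503 -0.041]
 [ 0.472 -0.044]
 [ 0.463  0.062]]
carton box [[260.8194580078125, 231.3427734375], [314.86004638671875, 223.97360229492188], [316.44219970703125, 235.5760498046875], [262.401611328125, 242.94522094726562]]
[[ 0.578  0.043]
 [ 0.599 -0.107]
 [ 0.567 -0.111]
 [ 0.546  0.038]]
mat [[0.666 0.42 ]
 [0.662 0.222]
 [0.366 0.229]
 [0.37  0.426]] [0.516 0.324 0.003] [0.198 0.295 0.198]
box [[ 0.685  0.118]
 [ 0.724 -0.328]
 [ 0.473 -0.349]
 [ 0.432  0.091]] [ 0.578 -0.117  0.08 ] [0.448 0.252 0.442]
hinge [ 0.702 -0.107  0.085]
hinge [ 0.449 -0.125  0.085]
far end carton [ 0.6   -0.254  0.038]
```

View pics/crop1.png

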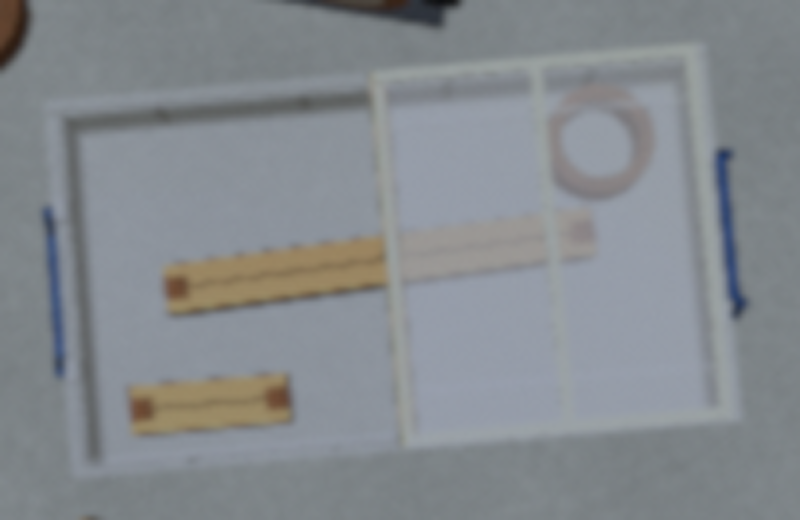

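Measured sizes agree with the spec: box flange 448×252 mm, mat 296×198 mm, carton about 297 mm. The carton's end a is near (0.562, 0.040) and its axis runs about (-0.133, 0.991). I'll grasp at about (0.567, 0.003) with tool x along the carton, so first I move towards it.

```bash
cat >> h.py <<'E'
from scipy.spatial.transform import Rotation as R
def plan(P,Rt):
    """shares of shift and turn from present pose to TCP position P and rotation Rt"""
    o=manip.get_obs(); R0=R.from_quat(o["ee_rot"])
    print("shift",np.round(R0.inv().apply(np.array(P)-o["position"])/.08,2),"turn",np.round(np.degrees((R0.inv()*Rt).as_rotvec())/45,2))
def tool(yaw,tilt=0):
    """tool x along yaw (deg), raised by tilt; z down"""
    a=np.radians(yaw); x=np.array([np.cos(a),np.sin(a),0]); z=np.array([0,0,-1.]); y=np.cross(z,x)
    M=R.from_matrix(np.column_stack([x,y,z])); return M*R.from_rotvec([0,np.radians(tilt),0])
E
python3 -m inch '[[[0.1,-0.08,0],[0,0,-0.1]],[[0.2,-0.17,0],[0,0,-0.2]],[[0.3,-0.25,0],[0,0,-0.3]],[[0.4,-0.34,0],[0,0,-0.4]],[[0.5,-0.42,0],[0,0,-0.5]],[[0.6,-0.5,0],[0,0,-0.6]],[[0.7,-0.59,0],[0,0,-0.7]],[[0.8,-0.67,0],[0,0,-0.8]],[[0.9,-0.76,0],[0,0,-0.9]],[[1,-0.84,0],[0,0,-1]]]' 0.6 80
python3 -m inch '[[[0.1,0.01,0],[0,0,-0.08]],[[0.2,0.02,0],[0,0,-0.16]],[[0.3,0.02,0],[0,0,-0.23]],[[0.4,0.03,0],[0,0,-0.31]],[[0.5,0.04,0],[0,0,-0.39]],[[0.6,0.05,0],[0,0,-0.47]],[[0.7,0.06,0],[0,0,-0.55]],[[0.8,0.06,0],[0,0,-0.62]],[[0.9,0.07,0],[0,0,-0.7]],[[1,0.08,0],[0,0,-0.78]]]'
python3 -c "
from h import *
plan([.567,.003,.23],tool(97.65)); print(manip.get_obs()['joint_pos'])"
```

```text
clock: 1.1
position: [0.2448, -0.507, 0.2309]
ee_rot: [0.854, 0.521, 0.0, -0.0]
ft_force: [-0.2, 0.6, 0.6]
grip_width: 0.6
grasp_force: 0.0
clock: 2.1
position: [0.2873, -0.4391, 0.231]
ee_rot: [0.657, 0.754, 0.0, -0.0]
ft_force: [0.6, -0.1, -0.4]
grip_width: 0.595
grasp_force: 0.0
shift [5.   4.22 0.01] turn [-0. -0.  0.]
[ 1.19782031  0.13061495 -0.31869306  1.71103599  0.04225446  1.30728276
  1.00718797]
```

```bash
for i in 1 2 3 4 5; do python3 -m inch '[[[0.1,0.08,0],[0,0,0]],[[0.2,0.17,0],[0,0,0]],[[0.3,0.25,0],[0,0,0]],[[0.4,0.34,0],[0,0,0]],[[0.5,0.42,0],[0,0,0]],[[0.6,0.5,0],[0,0,0]],[[0.7,0.59,0],[0,0,0]],[[0.8,0.67,0],[0,0,0]],[[0.9,0.76,0],[0,0,0]],[[1,0.84,0],[0,0,0]]]' | grep -E 'posi'; done
python3 - <<'E'
from h import *
o=manip.get_obs(); print(o['clock'],o['position'],o['ee_rot'],o['joint_pos'])
im=manip.camera("side"); cv2.imwrite("pics/side1.png",im[:,:,::-1])
im=manip.camera("top"); cv2.imwrite("pics/top1.png",im[:,:,::-1])
# side view check of carton end a (top centre and bottom), mask
im0=cv2.imread("pics/side0.png")[:,:,::-1].copy()
for b in cartons("side",im0,(205,200,345,325)): print(b.tolist())
for z in(.004,.038): print("pred end a",proj("side",np.array([.562,.0405,z])))
print("pred b",proj("side",np.array([.6,-.254,.038])))
E
```

```text
position: [0.3437, -0.3505, 0.2313]
position: [0.3996, -0.2623, 0.2313]
position: [0.4555, -0.174, 0.2313]
position: [0.5114, -0.0858, 0.2313]
position: [0.5673, 0.0025, 0.2313]
7.1 [0.56731123 0.00248977 0.23126603] [ 6.58209884e-01  7.52834477e-01 -9.43968761e-07  7.28681170e-06] [ 0.53713978  0.28717121 -0.7438629   1.58658368  0.19807718  1.34534546
 -0.09684741]
[[300.5293884277344, 308.11761474609375], [321.2646789550781, 273.55877685546875], [334.7940979003906, 281.67645263671875], [314.0588073730469, 316.23529052734375]]
[[267.1846008300781, 294.6768798828125], [304.9692077636719, 228.55381774902344], [321.1230773925781, 237.78460693359375], [283.3384704589844, 303.90765380859375]]
[[195.94955444335938, 227.66514587402344], [213.5780029296875, 194.92662048339844], [246.73397827148438, 212.7798309326172], [229.10552978515625, 245.5183563232422]]
pred end a [277.43531821 301.62667251]
pred end a [276.83545478 290.69322255]
pred b [325.24976377 209.81349923]
```

View pics/side1.png

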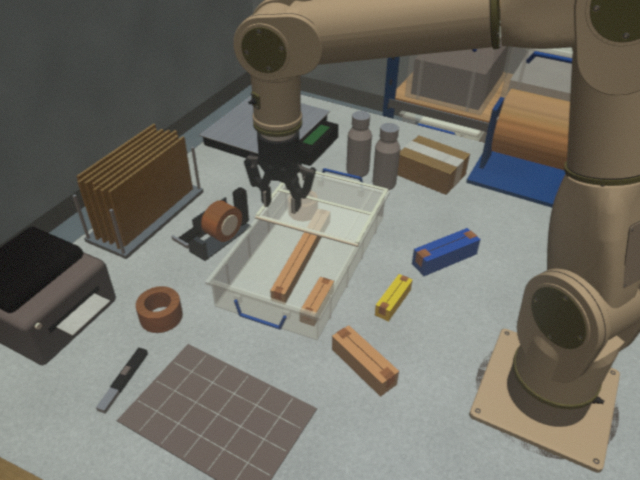

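The fingers are above the carton at about (280,190), and the predicted end a at (277,291-302) matches the side mask. Now I descend part way and check the lateral alignment.

```bash
for i in 1 2; do python3 -m inch '[[[0,0,0.1],[0,0,0]],[[0,0,0.2],[0,0,0]],[[0,0,0.3],[0,0,0]],[[0,0,0.4],[0,0,0]],[[0,0,0.5],[0,0,0]],[[0,0,0.6],[0,0,0]],[[0,0,0.7],[0,0,0]],[[0,0,0.8],[0,0,0]],[[0,0,0.9],[0,0,0]],[[0,0,1],[0,0,0]]]' | grep -E 'posi|force'; done
python3 - <<'E'
from h import *
im=manip.camera("side"); c=im[130:330,190:400]
cv2.imwrite("pics/side2.png",cv2.resize(c,None,fx=3,fy=3,interpolation=cv2.INTER_CUBIC)[:,:,::-1])
plan([.567,.003,.009],tool(97.65))
E
```

```text
position: [0.5668, 0.0018, 0.1506]
ft_force: [-0.4, 0.4, 0.3]
grasp_force: 0.0
position: [0.5668, 0.0018, 0.0707]
ft_force: [0.3, -0.4, -0.2]
grasp_force: 0.0
shift [0.02 0.01 0.75] turn [-0. -0.  0.]
```

View pics/side2.png

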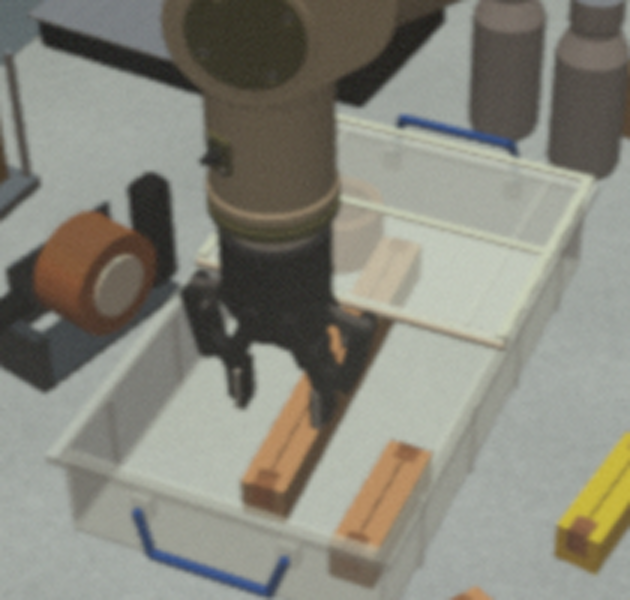

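The fingertips, at crop (240,405) and (320,425), straddle the carton, and the short carton is clear of them. I'll lower the rest of the way and grip.

```bash
python3 -m inch '[[[0,0,0.1],[0,0,0]],[[0.01,0.01,0.2],[0,0,0]],[[0.01,0.01,0.3],[0,0,0]],[[0.01,0.01,0.4],[0,0,0]],[[0.02,0.01,0.5],[0,0,0]],[[0.02,0.01,0.58],[0,0,0]],[[0.02,0.01,0.65],[0,0,0]],[[0.02,0.01,0.7],[0,0,0]],[[0.02,0.01,0.74],[0,0,0]],[[0.02,0.01,0.76],[0,0,0]]]'
python3 -m inch '[[[0,0,0],[0,0,0]],[[0,0,0],[0,0,0]],[[0,0,0],[0,0,0]],[[0,0,0],[0,0,0]],[[0,0,0],[0,0,0]],[[0,0,0],[0,0,0]],[[0,0,0],[0,0,0]],[[0,0,0],[0,0,0]],[[0,0,0],[0,0,0]],[[0,0,0],[0,0,0]]]' 0.1 90
```

```text
clock: 10.25
position: [0.5674, 0.0034, 0.0103]
ee_rot: [0.658, 0.753, -0.0, -0.0]
ft_force: [-0.9, 0.0, 0.2]
grip_width: 0.599
grasp_force: 0.0
clock: 11.25
position: [0.5677, 0.0035, 0.0109]
ee_rot: [0.658, 0.753, 0.0, 0.0]
ft_force: [-1.2, -0.4, 6.3]
grip_width: 0.383
grasp_force: 89.9
```

Gripped at 32.6 mm opening with 90 N. Next I tilt to about 16.5° while drawing 55 mm forward.

```bash
python3 -m inch '[[[0.04,0,-0.11],[0,0.03,0]],[[0.1,0,-0.22],[0,0.07,0]],[[0.16,0,-0.32],[0,0.11,0]],[[0.22,0,-0.42],[0,0.15,0]],[[0.28,0,-0.52],[0,0.19,0]],[[0.34,0,-0.63],[0,0.23,0]],[[0.4,0,-0.73],[0,0.27,0]],[[0.46,0,-0.84],[0,0.31,0]],[[0.52,0,-0.93],[0,0.35,0]],[[0.54,0,-0.98],[0,0.367,0]]]'
python3 - <<'E'
from h import *
im=manip.camera("side"); c=im[110:330,170:420]
cv2.imwrite("pics/side3.png",cv2.resize(c,None,fx=3,fy=2.7,interpolation=cv2.INTER_CUBIC)[:,:,::-1])
cv2.imwrite("pics/top3.png",manip.camera("top")[:,:,::-1])
E
```

```text
clock: 12.25
position: [0.5614, 0.046, 0.0888]
ee_rot: [0.652, 0.745, 0.095, -0.109]
ft_force: [0.4, 0.5, -1.7]
grip_width: 0.384
grasp_force: 89.2
```

View pics/side3.png

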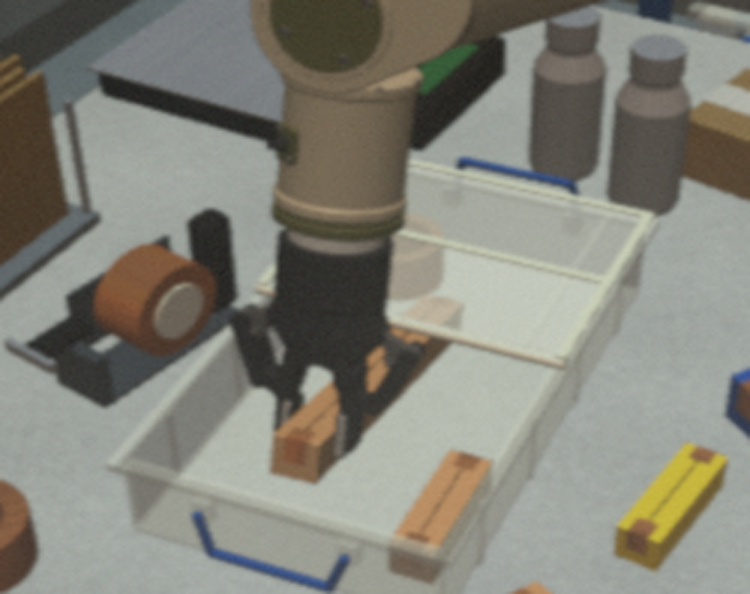

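The carton slopes in the open half. End a is at crop (297,465), above the floor and inside the end wall, and end b is still under the lid. The measured force is about the carton's weight alone, so nothing is touching. I'll draw it along its own axis.

```bash
python3 -m inch '[[[0.06,0,0],[0,0,0]],[[0.16,0,0],[0,0,0]],[[0.27,0,0],[0,0,0]],[[0.38,0,0],[0,0,0]],[[0.5,0,0],[0,0,0]],[[0.62,0,0],[0,0,0]],[[0.73,0,0],[0,0,0]],[[0.84,0,0],[0,0,0]],[[0.94,0,0],[0,0,0]],[[1,0,0],[0,0,0]]]'
python3 -m inch '[[[0.05,0,0],[0,0,0]],[[0.12,0,0],[0,0,0]],[[0.2,0,0],[0,0,0]],[[0.3,0,0],[0,0,0]],[[0.4,0,0],[0,0,0]],[[0.5,0,0],[0,0,0]],[[0.6,0,0],[0,0,0]],[[0.68,0,0],[0,0,0]],[[0.73,0,0],[0,0,0]],[[0.75,0,0],[0,0,0]]]'
python3 - <<'E'
from h import *
im=manip.camera("side"); c=im[110:330,170:420]
cv2.imwrite("pics/side4.png",cv2.resize(c,None,fx=3,fy=2.7,interpolation=cv2.INTER_CUBIC)[:,:,::-1])
E
```

```text
clock: 13.35
position: [0.5513, 0.1232, 0.1119]
ee_rot: [0.651, 0.745, 0.095, -0.108]
ft_force: [0.1, -0.4, -1.9]
grip_width: 0.381
grasp_force: 89.2
clock: 14.35
position: [0.5436, 0.1798, 0.1288]
ee_rot: [0.651, 0.745, 0.095, -0.108]
ft_force: [-0.9, 0.4, -0.3]
grip_width: 0.384
grasp_force: 89.2
```

View pics/side4.png

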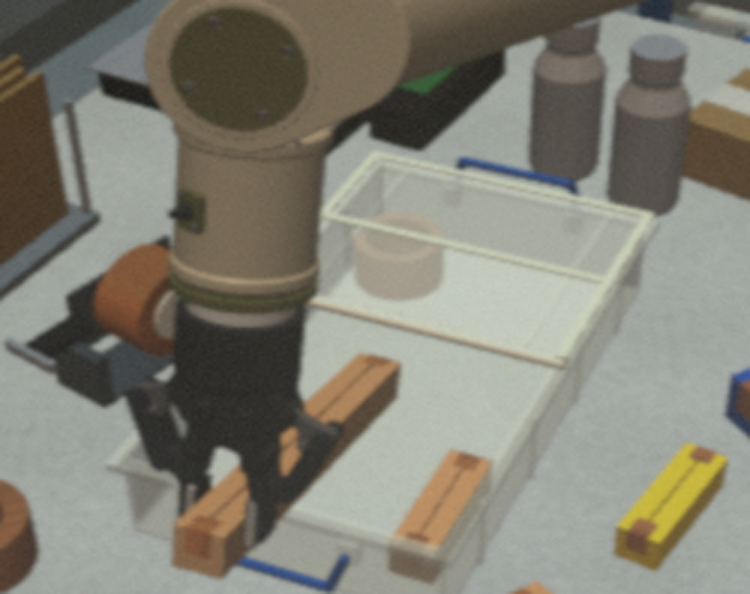

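The carton has left the lid: its rear end at crop (378,365) is well clear of the lid edge at (315,305)-(565,360), and the box has not moved. Next come the lift and levelling.

```bash
python3 -m inch '[[[0.03,0,-0.02],[0,0,0]],[[0.09,0,-0.06],[0,0,0]],[[0.17,0,-0.12],[0,0,0]],[[0.25,0,-0.18],[0,0,0]],[[0.33,0,-0.24],[0,0,0]],[[0.41,0,-0.3],[0,0,0]],[[0.49,0,-0.36],[0,0,0]],[[0.57,0,-0.41],[0,0,0]],[[0.63,0,-0.45],[0,0,0]],[[0.65,0,-0.46],[0,0,0]]]'
python3 -m inch '[[[0,0,0],[0,-0.02,0]],[[0,0,0],[0,-0.05,0]],[[0,0,0],[0,-0.1,0]],[[0,0,0],[0,-0.15,0]],[[0,0,0],[0,-0.2,0]],[[0,0,0],[0,-0.25,0]],[[0,0,0],[0,-0.3,0]],[[0,0,0],[0,-0.34,0]],[[0,0,0],[0,-0.36,0]],[[0,0,0],[0,-0.367,0]]]'
python3 - <<'E'
from h import *
plan([.501,.436,.165],tool(97.65)); print(manip.get_obs()['joint_pos'])
E
```

```text
clock: 15.4
position: [0.5384, 0.219, 0.1794]
ee_rot: [0.651, 0.745, 0.095, -0.108]
ft_force: [-1.1, 0.3, -1.9]
grip_width: 0.38
grasp_force: 89.2
clock: 16.4
position: [0.5382, 0.2188, 0.1786]
ee_rot: [0.658, 0.753, -0.0, 0.0]
ft_force: [-0.1, 0.8, -0.6]
grip_width: 0.383
grasp_force: 89.2
shift [ 2.75 -0.1   0.17] turn [-0.  0.  0.]
[ 0.2008971   0.38520988 -0.82615507  1.6171493   0.29410377  1.26939857
 -0.54218672]
```

```bash
for i in 1 2 3; do python3 -m inch '[[[0.04,0,0],[0,0,0]],[[0.12,0,0.01],[0,0,0]],[[0.22,-0.01,0.01],[0,0,0]],[[0.34,-0.01,0.02],[0,0,0]],[[0.46,-0.01,0.03],[0,0,0]],[[0.58,-0.02,0.04],[0,0,0]],[[0.7,-0.02,0.05],[0,0,0]],[[0.81,-0.03,0.06],[0,0,0]],[[0.89,-0.03,0.06],[0,0,0]],[[0.92,-0.03,0.06],[0,0,0]]]'; done
python3 -m inch '[[[0,0,0],[0,0,0]],[[0,0,0],[0,0,0]],[[0,0,0],[0,0,0]],[[0,0,0],[0,0,0]],[[0,0,0],[0,0,0]],[[0,0,0],[0,0,0]],[[0,0,0],[0,0,0]],[[0,0,0],[0,0,0]],[[0,0,0],[0,0,0]],[[0,0,0],[0,0,0]]]' | grep -E 'posi|clock|grasp'
python3 - <<'E'
from h import *
cv2.imwrite("pics/side5.png",manip.camera("side")[:,:,::-1]);im=manip.camera("top");cv2.imwrite("pics/top5.png",im[:,:,::-1])
c=np.array([.516,.324,.175]);u=np.array([-.133,.991,0])*.15
for n in("top","side"):print(n,proj(n,c),proj(n,c+u),proj(n,c-u))
E
```

```text
clock: 17.4
position: [0.5259, 0.2919, 0.1739]
ee_rot: [0.658, 0.753, 0.0, -0.0]
ft_force: [-0.4, 0.2, -1.7]
grip_width: 0.381
grasp_force: 89.2
clock: 18.4
position: [0.5136, 0.3645, 0.1691]
ee_rot: [0.658, 0.753, 0.0, -0.0]
ft_force: [0.6, -0.8, -0.9]
grip_width: 0.376
grasp_force: 89.3
clock: 19.4
position: [0.5014, 0.4371, 0.1643]
ee_rot: [0.658, 0.753, 0.0, -0.0]
ft_force: [0.7, 0.3, -2.2]
grip_width: 0.386
grasp_force: 89.3
clock: 20.4
position: [0.5018, 0.4362, 0.1643]
grasp_force: 89.3
top [141.59772093 249.40435943] [ 81.96820074 256.92989864] [201.20691916 241.88138496]
side [207.33963553 353.04660889] [157.05504783 431.26927849] [247.55263218 290.49129932]
```

View pics/side5.png

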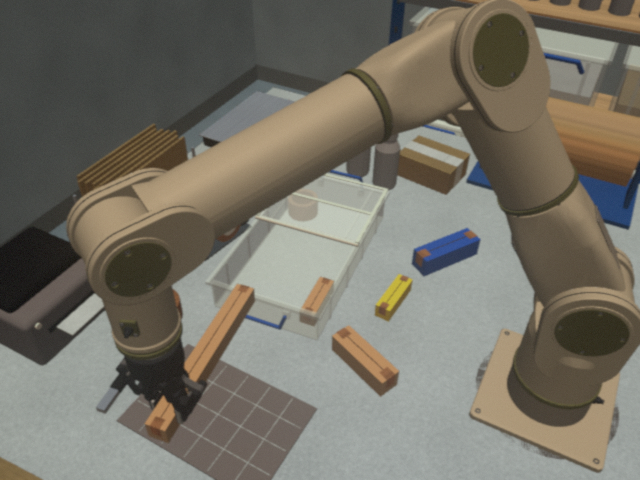

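View pics/top5.png

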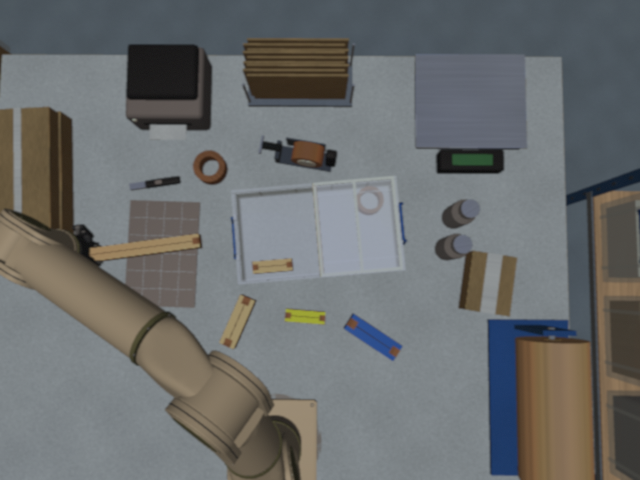

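Both views match the prediction. End b is at top (201,241) and side (247,290), and end a is at side (160,425), so the carton is level, still and over the mat. The box, short carton and spare tape are where they were.

```bash
python3 -c "
from workcell import manip
print(manip.hand_in())"
```

```text
the job is handed in; nothing more can be done
None
```

The long carton came out slantwise through the open half, and I handed in with it gripped, level and still over the middle of the mat, about 17 cm up. In the last pictures the box and everything else were where they started; the hand-in returned no verdict.

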